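# Open the push-and-turn bottle of grout cleaner

## Robot

A 6-joint arm with a two-finger parallel gripper is mounted at the origin on the work surface. World frame = base frame: x ahead of the robot, y to its left, z up, the work surface at z = 0. Lengths are in mm, angles in rad, forces in N, time in s.
With the tool pointing down it reaches from about 250 to 725 mm from the base axis. Payload 4 kg.
Tool frame: the origin (TCP) lies between the finger pads; the fingertips stand 8 mm ahead of it and the grasp point (between the pads) lies 11 mm behind it; z points along the fingers, y is the direction in which the jaws open and shut (so a half turn about z gives the same grasp; the last joint's range is limited). The gripper opens to 85 mm and grips with 20 to 120 N. Pads are 22 mm wide; open, the fingers measure 114 mm over their backs; the gripper's body (76 mm by 85 mm) begins 54 mm behind the grasp point. The pads swing forward as they close: fully open they stand 13 mm farther back than shut.
Start: joints at [1.123, 0.241, 0.005, 1.335, 0, 1.571], TCP at [216.49, 450.701, 239.306] pointing down, gripper open.
Joint ranges: [-2.72, 2.72], [-1.05, 1.87], [-1.09, 1.28], [-1.99, 2.15], [-1.42, 1.44], [-3.14, 3.14]. Speed limits (rad/s): [2.79, 2.79, 3.14, 3.14, 3.14, 3.14].

## Interface

Orientations are given as a unit quaternion [w, x, y, z].
In Python, from workcell import readout, get_image, r gives the robot as it stands. The module is installed in compiled form; this text tells all that it offers.
- The arm moves only by the tool servo_tool, never from a script. Its argument "motion" is a list of rows, each a list of 3 entries, a list of its own where there are three numbers: the shift along the world's x, y, z in units of 30 mm (1.0 is 30 mm), then the turn, a rotation vector about the world's x, y, z in units of 6 degrees (1.0 is 6 degrees), then the closure, from -1 (fully open) to 1 (shut). A call has exactly 8 rows; each row is the pose to reach, as a shift and turn from the pose commanded when the call began; what a row does not reach only later rows make up. A row lasts 1/10 s, in which the tool goes at most 50 mm and 8.59 degrees, less where a joint would pass 70% of its speed; a pose out of reach is approached as far as the arm can. A call with a gripper value outside its range is refused whole. The fingers move at their own pace and stop on an object; "squeeze" is the grip in N (left out, the last holds). Time passes only in rows, so rows that repeat a pose let the fingers close, or fill a call up. It gives the time, the measured TCP pose, the force and the opening at its end, in the units of the state.
- readout.sense(): the state, without advancing time (a new reading comes with each control period).
- get_image(name): name is "side" or "top"; returns a dict with "image" (480x640x3 uint8, red, green, blue), "fx", "fy", "cx", "cy" (pixels), "dist_coeffs" ([k1, k2, p1, p2, k3] as OpenCV has them; the pictures are not rectified), "rvec" (rotation vector, rad) and "tvec" (3), from world to camera coordinates, as OpenCV has them. Camera axes: x right, y down, z forward; pixel columns grow to the right and rows downward; lengths in mm; the calibration is good to about 2 mm. A picture is of the moment at which its call begins. There is no depth.
- r.close_job(): hands the job in, once; it reports no verdict.
The state is a dict: "t": time; "qpos": joint angles; "qd": joint speeds; "effort": joint torques, N m; "eef_pos": TCP position; "tool_rot": TCP orientation; "contact_force": force on the tool from outside, world axes, zero at the start; "ft_torque": the same for the moment, N m; "finger_gap": finger opening in mm.
Only numpy, scipy, OpenCV 4.12 (cv2) and the standard library are available. Lean on these libraries where they do the work, as an engineer would, in place of code of your own. Each camera call takes 0.05 s, during which the arm holds its last target.

## Task

Open the white grout-cleaner bottle that stands in the grey bottle rack: push its red child-resistant cap down gently, no harder than it takes to make it catch, and keep it pushed while you turn it counter-clockwise until it is loose. Then lift the cap off and set it down, open side down, in the steel tray. Leave the bottle standing in its rack and the other things on the bench where they are.

Things in the scene. Friction and masses are not known exactly. Their poses are not given: they have to be found in the camera images.
- bottle: White square plastic bottle, 74 x 74 mm, 98 mm high to the shoulder, with a round neck whose mouth is 140 mm up. Loose, 0.7 to 0.96 kg, standing in one 77 mm square cell of the rack, which keeps it from turning. Origin: centre of its underside; z up.
- cap: Two-piece child-resistant cap on the neck, 65 g. Origin: centre of the lower rim of the white inner cap, 115 mm above the bottle's origin; z up through its closed top; x fixed to the inner cap. The red ribbed outer shell that you grip is 59 mm across and reaches 2.5 to 38.5 mm above the origin. White arrows on top show the way to open (counter-clockwise from above).
- shell_top (a point): Centre of the shell's top. The shell spins idly on the inner cap, held up by a spring (6 N). Pushed down 1 mm (8 N) its 10 lugs meet those of the inner cap; tip on tip it goes no lower until turned a little. They catch within 36 degrees of turning with 10 to 13 N kept on it; fully down at 3.8 mm (15 N). Take care: more than 25 N on the neck, sideways and wedging forces included, is too much.
- neck_mouth (a point): Centre of the bottle's mouth, under the cap. Once caught, the inner cap is loose after 20 to 35 degrees of turning, stays loose for 65 more (then its thread lugs catch again), and climbs on the thread, 1.1 mm per 10 degrees, up to 5.5 mm: let the hand rise with it. Not yet loose, the cap lifts only 1.7 mm before it pulls at the bottle.
- rack: Grey plastic bottle rack screwed to the bench, 87 x 169 mm, 62 mm high, floor 6 mm thick, two square cells side by side, centred 41 mm to either side of the middle along its y axis; the bottle stands in the -y cell. Origin: centre of its underside; z up.
- tray: Low rectangular steel tray fixed to the bench, 180 mm along its x, 240 mm along its y, rim 14 mm high, floor and walls 3 mm thick, empty. Origin: centre of its underside; z up.
- jar: Short clear jar with a white lid, 71 mm across, 78 mm high, in the other (+y) cell of the rack. Origin: centre of its underside. Bystander.
- tiles_a: Open clear box of green glass tesserae, 110 x 160 x 35 mm, at the far side of the bench. Bystander; origin under its centre.
- tiles_b: A second open box of tesserae like it. Bystander; origin under its centre.
- nippers: Tile nippers with green handles, 190 mm long, lying flat on the left. Bystander.
- trowel: Grout float, 240 x 90 mm, wooden handle, 66 mm high, on the right. Bystander.
- pot: Small white bowl, 70 mm across, 50 mm high, on the right, nearer the robot. Bystander.
- knife: Spatula, 200 mm long, lying on the left. Bystander.
Not all that is in view belongs to the job. Leave any purple look-alike of the bottle alone. What is shaped like the rack but pink is not meant.

How it is judged (in metres and radians):
On the way, in this order (a step that is already met when the one before it is completed fails the run):
1. the cap is turned loose while it still sits on the neck (angle between the x axis of cap and the x axis of bottle, either way round above 0.42 rad and z of cap in the frame of bottle below 0.124 m), for 0.1 s.
2. the cap is lifted clear of the neck (z of cap in the frame of bottle above 0.155 m), for 0.1 s.
At the end, for the whole second after the job is handed in: The cap lies flat on the tray's floor, open side down (within 3 mm of floor height, tilt under 0.1 rad), inside the rim and at rest; the bottle stands upright on the floor of its rack cell (z of cap in the frame of tray between 0.001 and 0.006 m and x of cap in the frame of tray between -0.06 and 0.06 m and y of cap in the frame of tray between -0.09 and 0.09 m and angle between each of cap, bottle's own z axis and vertical below 0.1 rad and linear speed of cap below 0.02 m/s and z of bottle in the frame of rack between 0.003 and 0.009 m); the robot touches nothing.
It fails at once if the cap is forced: pressed or dragged on the bottle with more than 25 N (contact force between cap and bottle above 25 N).
It fails at once if the bottle is pulled up in its rack by more than 10 mm or tipped (z of bottle in the frame of rack above 0.016 m or angle between bottle's own z axis and vertical above 0.2 rad).
It fails at once if the cap is let go in the air, more than 15 mm above the tray's floor (contact force between the fingers and cap below 0.05 N and horizontal distance between cap and bottle above 0.06 m and z of cap in the frame of tray above 0.018 m).
It fails at once if a bystander is moved by more than 30 mm (distance of any of jar, tiles_a, tiles_b, nippers, trowel, pot, knife from where it was at the start of the episode above 0.03 m).
It also fails if it takes over 64 s, if anything falls off the work surface, if the arm or the gripper's body presses on something with over 40 N, if the wrist force passes 120 N, or if a joint passes its speed limit or range.

## Working session

There is one attempt and no reset: what is moved stays moved. The work goes in short steps, Python scripts to look and compute and a tool call to move; the robot and the scene stay as the last step left them, time stands still between calls to the robot, and variables do not carry over. Pictures are saved under pics/ and viewed, and the job is handed in when it is done.

Besides the shell and the picture viewer there is one more tool, called after "Call:" by a JSON object that holds its "fn" and its "kwargs". servo_tool: Moves the arm, as the interface text tells. Its arguments: {"type":"object","properties":{"motion":{"type":"array","items":{"type":"array"}},"squeeze":{"type":"number"}},"required":["motion"]}

```bash
mkdir -p pics; ls; python3 - <<'E'
from workcell import readout,get_image
import cv2,json
print(readout.sense())
for n in("side","top"):
    d=get_image(n); cv2.imwrite(f"pics/{n}0.png",d["image"][:,:,::-1])
    print({k:v for k,v in d.items() if k!="image"})
E
```

```text
pics
{'t': 0.0, 'qpos': array([1.12300639e+00, 2.41443229e-01, 3.72401763e-03, 1.33520563e+00,
       8.17693746e-06, 1.57078375e+00]), 'qd': array([ 0.00043154,  0.00117947, -0.00042661, -0.00135484, -0.00159208,
        0.00035723]), 'effort': array([-2.16866683e-03, -3.72319794e+01,  2.52405882e+01,  1.71774568e-02,
        6.18915215e-05,  4.24213965e-06]), 'eef_pos': array([216.21741132, 450.14697802, 238.39776008]), 'tool_rot': array([-2.40288510e-04,  2.22022796e-01,  9.75040894e-01, -1.03678218e-03]), 'contact_force': array([0.83432258, 0.53405282, 0.21742412]), 'ft_torque': array([-0.00627614,  0.04978782, -0.04812111]), 'finger_gap': 85.36392361692671}
{'fx': 466.91630127789796, 'fy': 466.91630127789796, 'cx': 323.2393593071405, 'cy': 244.77214047622428, 'dist_coeffs': array([-0.01797382,  0.        ,  0.        ,  0.        ,  0.        ]), 'rvec': array([ 2.10528123, -0.45230325,  0.23652027]), 'tvec': array([-420.61671441,  233.59226357, 1051.70548567])}
{'fx': 486.96050114041844, 'fy': 486.96050114041844, 'cx': 316.7217734678116, 'cy': 230.99050288535284, 'dist_coeffs': array([-0.07166121,  0.        ,  0.        ,  0.        ,  0.        ]), 'rvec': array([ 2.17600994, -2.21953865,  0.05848008]), 'tvec': array([  14.7066371 ,  468.76397591, 1400.53200289])}
```

View pics/side0.png

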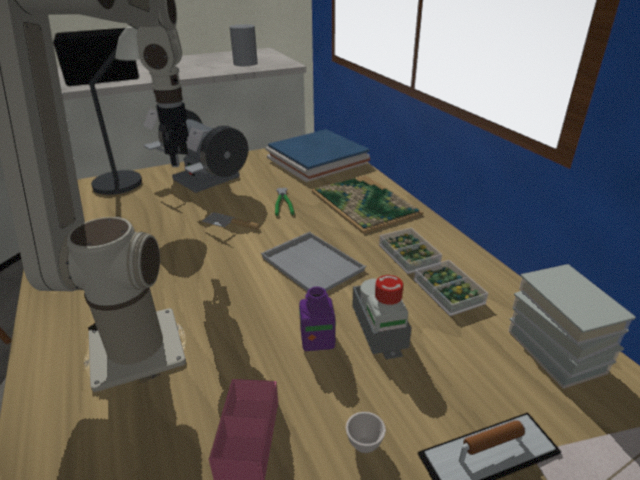

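View pics/top0.png

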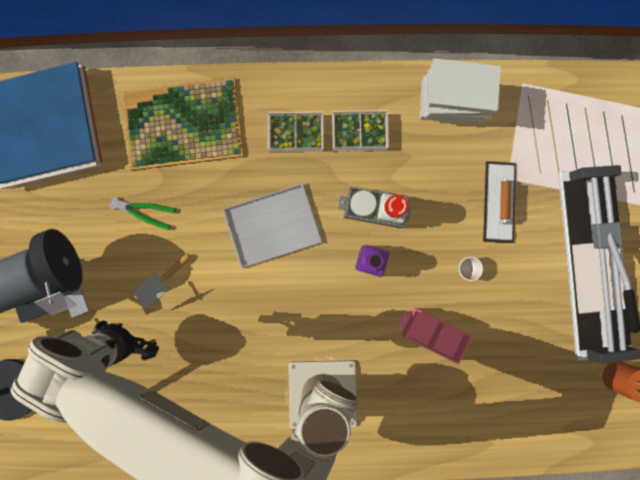

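The side view shows the red cap at (389,290) on the white bottle in the grey rack, with the purple look-alike at (318,320) and the pink rack at (247,425). The top view shows the cap at (396,206), the tray at (273,226), the purple bottle at (373,261) and the pink rack at (435,335). The target is the white bottle in the grey rack with the red cap. I'll measure it and check an enlarged crop.

```bash
cat > h.py <<'E'
import cv2,numpy as np
def cam(d):
    K=np.array([[d["fx"],0,d["cx"]],[0,d["fy"],d["cy"]],[0,0,1.]]);R=cv2.Rodrigues(np.array(d["rvec"]))[0];return K,d["dist_coeffs"],R,np.array(d["tvec"])
def ray(d,uv):
    K,D,R,t=cam(d);u=cv2.undistortPoints(np.array(uv,float).reshape(-1,1,2),K,D).reshape(-1,2)
    return -R.T@t,np.c_[u,np.ones(len(u))]@R
def onz(d,uv,z):
    c,v=ray(d,uv);return c+v*((z-c[2])/v[:,2])[:,None]
def proj(d,p):
    K,D,R,t=cam(d);return cv2.projectPoints(np.array(p,float).reshape(-1,1,3),np.array(d["rvec"]),t,K,D)[0].reshape(-1,2)
E
python3 - <<'E'
from workcell import get_image
from h import *
im={n:get_image(n) for n in("top","side")}
for n,d in im.items():
    a=d["image"].astype(int); m=((a[...,0]>120)&(a[...,1]<90)&(a[...,2]<90)).astype(np.uint8)
    if n=="top": m[:, 450:]=0
    c,_=cv2.findContours(m,0,1); c=max(c,key=cv2.contourArea)
    (x,y),r=cv2.minEnclosingCircle(c); print(n,cv2.boundingRect(c),x,y,r,onz(d,[[x,y]],159.5), onz(d,[[x,y]],141))
    print(cv2.fitEllipse(c))
d=im["top"]
hsv=cv2.cvtColor(d["image"],cv2.COLOR_RGB2HSV)
m=((hsv[...,1]<50)&(hsv[...,2]>60)).astype(np.uint8)
mm=np.zeros_like(m); mm[175:275,215:332]=m[175:275,215:332]
mm=cv2.morphologyEx(mm,2,np.ones((3,3)));c,_=cv2.findContours(mm,0,1); c=max(c,key=cv2.contourArea)
rr=cv2.minAreaRect(c);b=cv2.boxPoints(rr);P=onz(d,b,14);print("tray",rr,P.round(1),P.mean(0),np.linalg.norm(np.diff(P,axis=0),axis=1))
crop=cv2.resize(d["image"][170:250,330:430],None,fx=7,fy=7,interpolation=2);cv2.imwrite("pics/crop_t.png",crop[:,:,::-1])
crop=cv2.resize(im["side"]["image"][260:370,330:430],None,fx=5,fy=5,interpolation=2);cv2.imwrite("pics/crop_s.png",crop[:,:,::-1])
E
```

```text
top (406, 310, 44, 47) 432.5 333.0 27.500099182128906 [[ 191.23894045 -288.51452656  159.5       ]] [[ 188.1983261  -292.90254592  141.        ]]
((428.5960693359375, 332.5697937011719), (31.14246368408203, 52.83249282836914), 124.5627670288086)
side (376, 275, 28, 16) 389.46295166015625 282.5 13.546379089355469 [[ 525.55155235 -201.38947415  159.5       ]] [[ 539.16502279 -181.06931225  141.        ]]
((389.1931457519531, 282.7166442871094), (14.588994026184082, 25.589662551879883), 94.55128479003906)
tray ((271.54852294921875, 225.50045776367188), (61.768959045410156, 84.54856872558594), 72.12130737304688) [[538.1 280.1  14. ]
 [609.2  44.6  14. ]
 [437.   -7.1  14. ]
 [366.5 226.9  14. ]] [487.67371334 136.12877945  14.        ] [245.94579772 179.80103016 244.32004311]
```

View pics/crop_t.png

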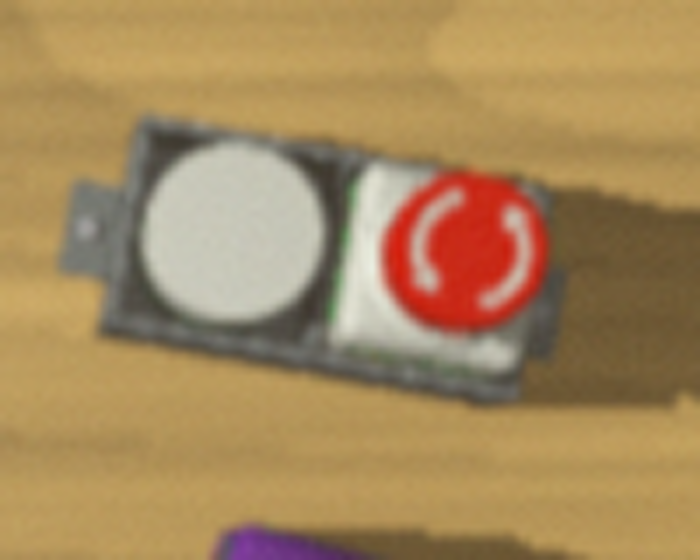

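View pics/crop_s.png

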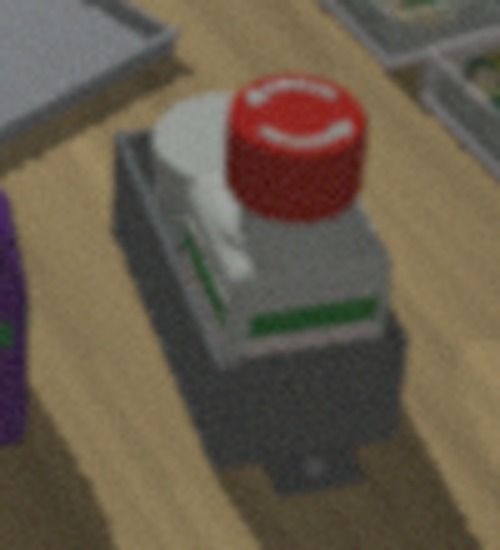

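Crops confirm it: red cap with white arrows on the white, green-labelled bottle, in the right (-y) cell next to the white-lidded jar. Now I'll measure it precisely.

```bash
python3 - <<'E'
from workcell import get_image
from h import *
im={n:get_image(n) for n in("top","side")}
d=im["top"];a=d["image"].astype(int)
m=((a[...,0]>110)&(a[...,1]<100)&(a[...,2]<100)).astype(np.uint8);m[:,:375]=0;m[:,420:]=0;m[:180]=0;m[232:]=0
c,_=cv2.findContours(m,0,1);h=cv2.convexHull(np.vstack(c));e=cv2.fitEllipse(h);print(e,cv2.boundingRect(h))
P=onz(d,[e[0]],159.5);print("top",P, "side proj",proj(im["side"],P),"diam",e[1][0]/d["fx"]*(1400-159))
s=im["side"];a=s["image"].astype(int)
m=((a[...,0]>70)&(a[...,1]<0.55*a[...,0])&(a[...,2]<.55*a[...,0])).astype(np.uint8);m[:,:370]=0;m[:,415:]=0;m[:268]=0;m[312:]=0
c,_=cv2.findContours(m,0,1);h=cv2.convexHull(np.vstack(c));x,y,w,hh=cv2.boundingRect(h);print("side box",x,y,w,hh)
# predicted silhouette of cap
t=np.linspace(0,2*np.pi,100)
pts=np.vstack([np.c_[P[0,0]+29.5*np.cos(t),P[0,1]+29.5*np.sin(t),np.full(100,z)] for z in(123.5,159.5)])
for n in im:
  q=proj(im[n],pts);print(n,"pred",q.min(0),q.max(0))
E
```

```text
((401.5966491699219, 212.42581176757812), (36.698570251464844, 46.20874786376953), 87.61524200439453) (381, 194, 39, 34)
top [[ 505.70831382 -216.29847853  159.5       ]] side proj [[384.90529742 288.90322723]] diam 93.52488667029537
side box 376 276 27 28
top pred [388.27041566 201.17088476] [412.83967715 224.58122697]
side pred [369.85129914 280.30090577] [399.22374572 311.49493961]
```

```bash
python3 - <<'E'
from workcell import get_image
from h import *
im={n:get_image(n) for n in("top","side")}
d=im["top"];a=d["image"].astype(int)
m=((a[...,0]>110)&(a[...,1]<80)&(a[...,2]<80)).astype(np.uint8);m[:,:375]=0;m[:,420:]=0;m[:180]=0;m[232:]=0
c,_=cv2.findContours(m,0,1);c=max(c,key=cv2.contourArea);h=cv2.convexHull(c);e=cv2.fitEllipse(h);b=cv2.boundingRect(h);print(e,b)
P=onz(d,[e[0]],159.5);print("top",P)
t=np.linspace(0,2*np.pi,100)
for P0 in (P[0],P[0]+[3,0,0],P[0]+[0,3,0]):
 pts=np.vstack([np.c_[P0[0]+29.5*np.cos(t),P0[1]+29.5*np.sin(t),np.full(100,z)] for z in(123.5,159.5)])
 for n in im:
  q=proj(im[n],pts);print(n,"pred",q.min(0).round(1),q.max(0).round(1))
E
```

```text
((396.5096435546875, 205.64871215820312), (22.43505859375, 23.395233154296875), 61.691688537597656) (385, 194, 24, 24)
top [[ 523.69625153 -203.48933344  159.5       ]]
top pred [383.3 194.4] [407.8 218. ]
side pred [374.3 274.9] [403.3 305.5]
top pred [383.3 193.3] [407.7 216.9]
side pred [375.5 274.6] [404.5 305.1]
top pred [382.2 194.4] [406.6 218. ]
side pred [373.6 274.2] [402.6 304.6]
```

Cap axis is at about (524, -204). The side view agrees with this: predicted box 374–403, seen 375.5–402.5. Next I move above it, with the wrist pre-turned clockwise.

Call:
{"fn": "servo_tool", "kwargs": {"motion": [[[0.64, -1.36, 0], [0, 0, -1.3], -1], [[1.28, -2.72, 0], [0, 0, -2.6], -1], [[1.92, -4.08, 0], [0, 0, -4], -1], [[2.56, -5.45, 0], [0, 0, -5.3], -1], [[3.2, -6.8, 0], [0, 0, -6.6], -1], [[3.84, -8.2, 0], [0, 0, -8], -1], [[4.48, -9.5, 0], [0, 0, -9.3], -1], [[5.12, -10.9, 0], [0, 0, -10.6], -1]], "squeeze": 40}}

```text
t: 1.2
eef_pos: [370.7, 122.2, 239.7]
tool_rot: [0.0, 0.704, 0.71, 0.001]
contact_force: [0.8, 0.5, -0.1]
finger_gap: 85.2
```

Call:
{"fn": "servo_tool", "kwargs": {"motion": [[[0.64, -1.36, 0], [0, 0, -1.3], -1], [[1.28, -2.72, 0], [0, 0, -2.6], -1], [[1.92, -4.08, 0], [0, 0, -4], -1], [[2.56, -5.45, 0], [0, 0, -5.3], -1], [[3.2, -6.8, 0], [0, 0, -6.6], -1], [[3.84, -8.2, 0], [0, 0, -8], -1], [[4.6, -9.6, 0], [0, 0, -9.5], -1], [[5.13, -10.92, 0], [0, 0, -10.6], -1]]}}

```text
t: 2.0
eef_pos: [525.0, -206.1, 239.2]
tool_rot: [0.0, 0.973, 0.232, 0.0]
contact_force: [1.0, 0.7, -0.5]
finger_gap: 85.3
```

```bash
python3 - <<'E'
from workcell import readout,get_image
import cv2
s=readout.sense();print(s["t"],s["qpos"].round(3),s["eef_pos"].round(1),s["tool_rot"].round(4),s["contact_force"].round(2),s["finger_gap"])
d=get_image("top");cv2.imwrite("pics/t1.png",cv2.resize(d["image"][120:300,280:480],None,fx=3,fy=3)[:,:,::-1])
d=get_image("side");cv2.imwrite("pics/s1.png",cv2.resize(d["image"][180:380,300:500],None,fx=3,fy=3)[:,:,::-1])
E
```

```text
2.0 [-0.374  0.368  0.181  1.383  0.     2.3  ] [ 525.  -206.1  239.2] [1.000e-04 9.728e-01 2.318e-01 3.000e-04] [ 1.03  0.68 -0.49] 85.345087653935
```

View pics/s1.png

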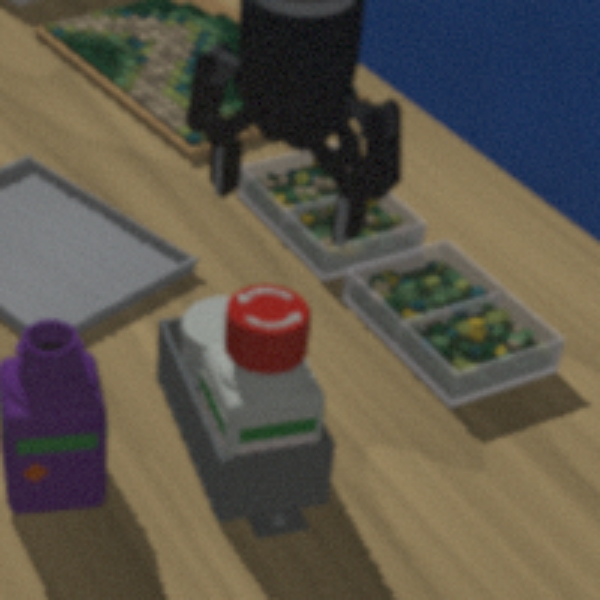

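View pics/t1.png

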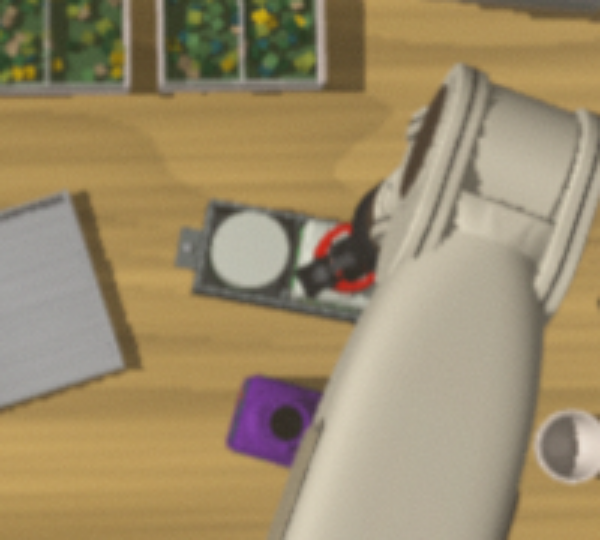

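The gripper is above the cap, with the jaws across it. CCW decreases q6 (now 2.30), so there is plenty of range. I'll go down in two steps.

Call:
{"fn": "servo_tool", "kwargs": {"motion": [[[0, 0, -0.5], [0, 0, 0], -1], [[0, 0, -1], [0, 0, 0], -1], [[0, 0, -1.5], [0, 0, 0], -1], [[0, 0, -2.0], [0, 0, 0], -1], [[0, 0, -2.0], [0, 0, 0], -1], [[0, 0, -2.0], [0, 0, 0], -1], [[0, 0, -2.0], [0, 0, 0], -1], [[0, 0, -2.0], [0, 0, 0], -1]]}}

```text
t: 2.9
eef_pos: [524.6, -204.0, 180.4]
tool_rot: [0.001, 0.972, 0.235, 0.001]
contact_force: [0.0, 0.1, 0.5]
finger_gap: 85.2
```

```bash
python3 - <<'E'
from workcell import readout,get_image
import cv2
for i in range(3):
  s=readout.sense();print(s["t"],s["qpos"].round(3),s["eef_pos"].round(1),s["tool_rot"].round(4),s["contact_force"].round(2),s["finger_gap"])
  d=get_image("side")
cv2.imwrite("pics/s2.png",cv2.resize(d["image"][200:340,310:470],None,fx=4.5,fy=4,interpolation=2)[:,:,::-1])
E
```

```text
2.9 [-0.371  0.393  0.064  1.24   0.     2.297] [ 524.6 -204.   180.4] [6.000e-04 9.720e-01 2.348e-01 8.000e-04] [0.04 0.06 0.51] 85.1871448204017
2.95 [-0.371  0.393  0.064  1.239 -0.     2.297] [ 524.5 -204.   180.3] [5.000e-04 9.721e-01 2.348e-01 8.000e-04] [-0.12 -0.55  0.02] 85.41220294780396
3.0 [-0.371  0.394  0.064  1.239  0.     2.297] [ 524.4 -204.   180.1] [4.000e-04 9.721e-01 2.347e-01 6.000e-04] [ 0.47 -0.15  0.6 ] 85.31815440629165
```

View pics/s2.png

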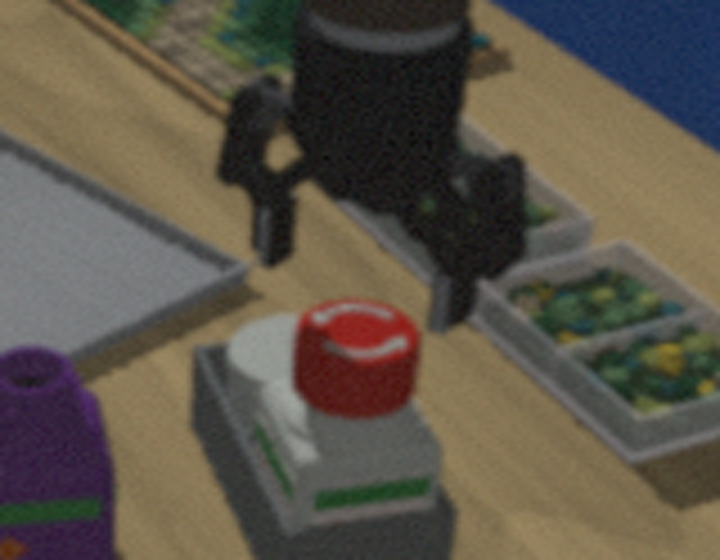

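The fingers straddle the cap (crop (355,355)) evenly, with tips at about (275,255) and (450,320). Position and force readings look right, so I descend to grip height and close.

Call:
{"fn": "servo_tool", "kwargs": {"motion": [[[0, 0, -0.4], [0, 0, 0], -1], [[0, 0, -0.8], [0, 0, 0], -1], [[0, 0, -1.2], [0, 0, 0], -1], [[0, 0, -1.6], [0, 0, 0], -1], [[0, 0, -1.6], [0, 0, 0], -1], [[0, 0, -1.6], [0, 0, 0], -1], [[0, 0, -1.6], [0, 0, 0], -1], [[0, 0, -1.6], [0, 0, 0], -1]]}}

```text
t: 3.85
eef_pos: [524.5, -204.1, 132.0]
tool_rot: [0.0, 0.972, 0.235, 0.001]
contact_force: [0.7, -0.4, 0.3]
finger_gap: 85.5
```

```bash
cat > st.py <<'E'
from workcell import readout
s=readout.sense();print(s["t"],s["qpos"].round(3),s["eef_pos"].round(2),s["tool_rot"].round(4),s["contact_force"].round(2),s["ft_torque"].round(2),s["finger_gap"].round(1))
E
python3 st.py
```

```text
Traceback (most recent call last):
  File "st.py", line 2, in <module>
    s=readout.sense();print(s["t"],s["qpos"].round(3),s["eef_pos"].round(2),s["tool_rot"].round(4),s["contact_force"].round(2),s["ft_torque"].round(2),s["finger_gap"].round(1))
                                                                                                                                                       ^^^^^^^^^^^^^^^^^^^^^
AttributeError: 'float' object has no attribute 'round'
```

Call:
{"fn": "servo_tool", "kwargs": {"motion": [[[0, 0, 0], [0, 0, 0], -0.7], [[0, 0, 0], [0, 0, 0], -0.5], [[0, 0, 0], [0, 0, 0], -0.4], [[0, 0, 0], [0, 0, 0], -0.35], [[0, 0, 0], [0, 0, 0], -0.3], [[0, 0, 0], [0, 0, 0], -0.25], [[0, 0, 0], [0, 0, 0], -0.2], [[0, 0, 0], [0, 0, 0], -0.2]], "squeeze": 20}}

```text
t: 4.65
eef_pos: [524.3, -204.1, 131.7]
tool_rot: [0.0, 0.972, 0.235, 0.0]
contact_force: [0.6, 0.5, 4.5]
finger_gap: 59.3
```

```bash
sed -i 's/s\["finger_gap"\].round(1)/s["finger_gap"]/' st.py; python3 st.py; python3 - <<'E'
from workcell import get_image
import cv2
d=get_image("side")
cv2.imwrite("pics/s3.png",cv2.resize(d["image"][220:360,310:470],None,fx=4.5,fy=4,interpolation=2)[:,:,::-1])
E
python3 st.py
```

```text
4.65 [-0.371  0.429 -0.014  1.127 -0.     2.297] [ 524.28 -204.07  131.75] [3.000e-04 9.721e-01 2.346e-01 4.000e-04] [0.61 0.51 4.45] [-0.03 -0.02  0.03] 59.260049848178554
4.7 [-0.371  0.429 -0.014  1.127 -0.     2.297] [ 524.28 -204.07  131.75] [3.000e-04 9.721e-01 2.346e-01 4.000e-04] [-0.64 -1.48  5.24] [-0.12  0.05  0.04] 59.00528929186205
```

View pics/s3.png

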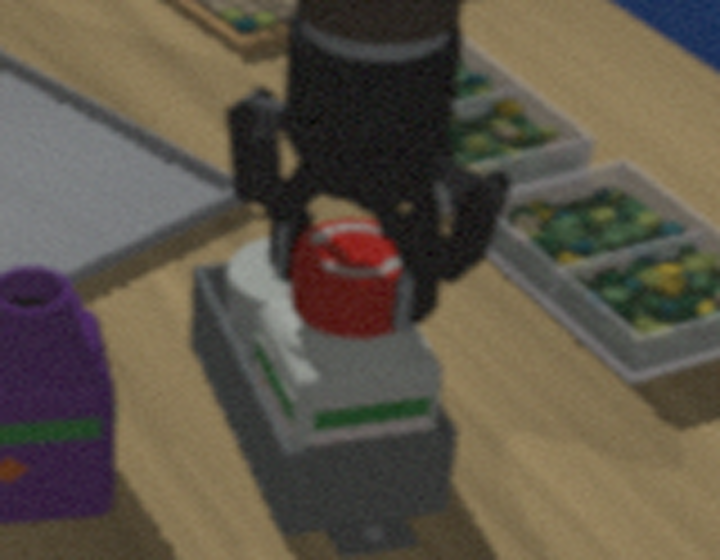

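Cap is held: gap 59.0 mm, side force about 1 N. I'll firm the grip and press down step by step.

Call:
{"fn": "servo_tool", "kwargs": {"motion": [[[0, 0, 0], [0, 0, 0], -0.2], [[0, 0, 0], [0, 0, 0], -0.2], [[0, 0, 0], [0, 0, 0], -0.2], [[0, 0, -0.01], [0, 0, 0], -0.2], [[0, 0, -0.02], [0, 0, 0], -0.2], [[0, 0, -0.03], [0, 0, 0], -0.2], [[0, 0, -0.03], [0, 0, 0], -0.2], [[0, 0, -0.03], [0, 0, 0], -0.2]], "squeeze": 40}}

```text
t: 5.5
eef_pos: [524.3, -204.1, 131.3]
tool_rot: [0.0, 0.972, 0.235, 0.001]
contact_force: [-1.7, 0.4, 6.5]
finger_gap: 58.4
```

```bash
python3 st.py
```

```text
5.5 [-0.371  0.429 -0.015  1.125 -0.     2.297] [ 524.32 -204.08  131.29] [4.000e-04 9.721e-01 2.346e-01 5.000e-04] [-1.69  0.44  6.52] [-0.01  0.24 -0.02] 58.35484549839406
```

Call:
{"fn": "servo_tool", "kwargs": {"motion": [[[0, 0, -0.01], [0, 0, 0], -0.2], [[0, 0, -0.02], [0, 0, 0], -0.2], [[0, 0, -0.03], [0, 0, 0], -0.2], [[0, 0, -0.03], [0, 0, 0], -0.2], [[0, 0, -0.03], [0, 0, 0], -0.2], [[0, 0, -0.03], [0, 0, 0], -0.2], [[0, 0, -0.03], [0, 0, 0], -0.2], [[0, 0, -0.03], [0, 0, 0], -0.2]]}}

```text
t: 6.3
eef_pos: [524.3, -204.1, 130.7]
tool_rot: [0.0, 0.972, 0.235, 0.001]
contact_force: [-3.0, 0.4, 8.1]
finger_gap: 58.4
```

```bash
python3 st.py
```

```text
6.3 [-0.371  0.43  -0.016  1.123 -0.     2.297] [ 524.31 -204.09  130.69] [5.000e-04 9.721e-01 2.346e-01 6.000e-04] [-3.02  0.41  8.08] [-0.01  0.34 -0.03] 58.4484407200264
```

Call:
{"fn": "servo_tool", "kwargs": {"motion": [[[-0.01, 0, -0.01], [0, 0, 0], -0.2], [[-0.02, 0, -0.02], [0, 0, 0], -0.2], [[-0.02, 0, -0.03], [0, 0, 0], -0.2], [[-0.02, 0, -0.03], [0, 0, 0], -0.2], [[-0.02, 0, -0.03], [0, 0, 0], -0.2], [[-0.02, 0, -0.03], [0, 0, 0], -0.2], [[-0.02, 0, -0.03], [0, 0, 0], -0.2], [[-0.02, 0, -0.03], [0, 0, 0], -0.2]]}}

```text
t: 7.1
eef_pos: [524.3, -204.1, 130.2]
tool_rot: [0.001, 0.972, 0.235, 0.001]
contact_force: [-1.0, 0.3, 8.6]
finger_gap: 58.6
```

```bash
python3 st.py
```

```text
7.1 [-0.371  0.429 -0.019  1.12   0.     2.296] [ 524.29 -204.07  130.21] [7.000e-04 9.721e-01 2.347e-01 1.300e-03] [-1.02  0.34  8.6 ] [ 0.07  0.21 -0.06] 58.58279699562218
```

Call:
{"fn": "servo_tool", "kwargs": {"motion": [[[0, 0, -0.01], [0, 0, 0], -0.2], [[0, 0, -0.02], [0, 0, 0], -0.2], [[0, 0, -0.03], [0, 0, 0], -0.2], [[0, 0, -0.04], [0, 0, 0], -0.2], [[0, 0, -0.04], [0, 0, 0], -0.2], [[0, 0, -0.04], [0, 0, 0], -0.2], [[0, 0, -0.04], [0, 0, 0], -0.2], [[0, 0, -0.04], [0, 0, 0], -0.2]]}}

```text
t: 7.9
eef_pos: [524.3, -204.1, 129.4]
tool_rot: [0.001, 0.972, 0.235, 0.001]
contact_force: [-2.1, 1.4, 11.6]
finger_gap: 58.3
```

```bash
python3 st.py
```

```text
7.9 [-0.371  0.429 -0.02   1.118  0.     2.296] [ 524.33 -204.11  129.42] [8.000e-04 9.721e-01 2.347e-01 1.400e-03] [-2.11  1.4  11.65] [0.21 0.43 0.02] 58.256852142522185
```

11.6 N is in the catch range. Now I turn CCW while holding the push.

Call:
{"fn": "servo_tool", "kwargs": {"motion": [[[0, 0, 0], [0, 0, 0.25], -0.2], [[0, 0, 0], [0, 0, 0.5], -0.2], [[0, 0, 0], [0, 0, 0.75], -0.2], [[0, 0, 0], [0, 0, 1], -0.2], [[0, 0, 0], [0, 0, 1.25], -0.2], [[0, 0, 0], [0, 0, 1.5], -0.2], [[0, 0, 0], [0, 0, 1.75], -0.2], [[0, 0, 0], [0, 0, 2], -0.2]]}}

```text
t: 8.7
eef_pos: [525.0, -204.5, 129.5]
tool_rot: [0.002, 0.942, 0.335, 0.002]
contact_force: [-0.0, 0.7, 10.5]
finger_gap: 58.5
```

```bash
python3 st.py
```

```text
8.7 [-0.372  0.43  -0.019  1.117  0.     2.086] [ 524.99 -204.51  129.54] [0.0015 0.9421 0.3354 0.0018] [-1.000e-02  7.000e-01  1.049e+01] [-0.09  0.03 -0.1 ] 58.47283425578049
```

Call:
{"fn": "servo_tool", "kwargs": {"motion": [[[0, 0, -0.01], [0, 0, 0.25], -0.2], [[0, 0, -0.01], [0, 0, 0.5], -0.2], [[0, 0, -0.01], [0, 0, 0.75], -0.2], [[0, 0, -0.01], [0, 0, 1], -0.2], [[0, 0, -0.01], [0, 0, 1.25], -0.2], [[0, 0, -0.01], [0, 0, 1.5], -0.2], [[0, 0, -0.01], [0, 0, 1.75], -0.2], [[0, 0, -0.01], [0, 0, 2], -0.2]]}}

```text
t: 9.5
eef_pos: [525.5, -205.0, 130.0]
tool_rot: [0.002, 0.902, 0.432, 0.002]
contact_force: [-0.4, -1.1, 14.1]
finger_gap: 58.7
```

```bash
python3 st.py
```

```text
9.5 [-0.372  0.429 -0.019  1.116 -0.     1.877] [ 525.5  -204.97  130.01] [0.0025 0.902  0.4318 0.0021] [-0.43 -1.09 14.09] [-0.17  0.09 -0.21] 58.67319840998682
```

Force rose to 14 N and the hand is being lifted with -0.2 N m resisting, so it seems to have caught and be climbing. I'll let the hand rise as it turns.

Call:
{"fn": "servo_tool", "kwargs": {"motion": [[[0, 0, 0.005], [0, 0, 0.25], -0.2], [[0, 0, 0.01], [0, 0, 0.5], -0.2], [[0, 0, 0.015], [0, 0, 0.75], -0.2], [[0, 0, 0.02], [0, 0, 1], -0.2], [[0, 0, 0.025], [0, 0, 1.25], -0.2], [[0, 0, 0.03], [0, 0, 1.5], -0.2], [[0, 0, 0.03], [0, 0, 1.5], -0.2], [[0, 0, 0.03], [0, 0, 1.5], -0.2]]}}

```text
t: 10.3
eef_pos: [525.6, -205.1, 131.0]
tool_rot: [0.003, 0.866, 0.501, 0.002]
contact_force: [-0.9, -1.0, 12.5]
finger_gap: 58.6
```

```bash
python3 st.py;python3 - <<'E'
from workcell import get_image
import cv2
d=get_image("side")
cv2.imwrite("pics/s4.png",cv2.resize(d["image"][220:360,310:470],None,fx=4.5,fy=4,interpolation=2)[:,:,::-1])
E
```

```text
10.3 [-3.720e-01  4.280e-01 -1.700e-02  1.118e+00 -1.000e-03  1.721e+00] [ 525.63 -205.1   130.98] [0.0028 0.8655 0.5008 0.002 ] [-0.95 -1.05 12.53] [-0.23  0.05 -0.12] 58.58400961033182
```

View pics/s4.png

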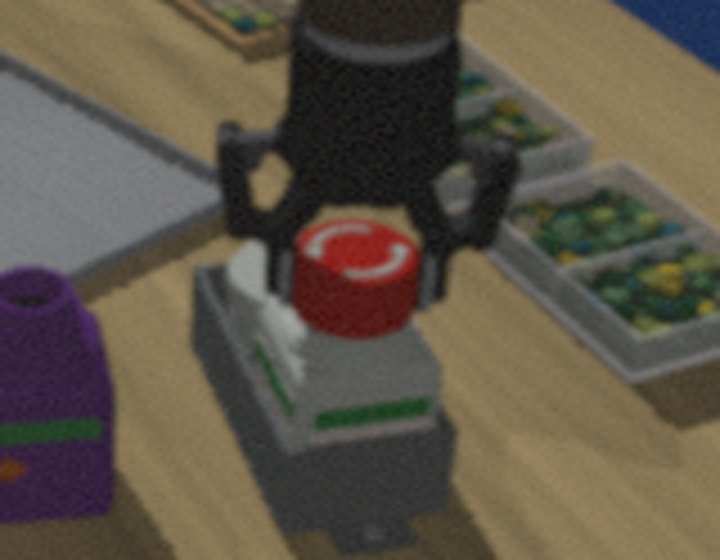

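The cap is climbing with the turn at about 1 mm per 9 degrees; it sits centred in the jaws at (355,275). I'll continue, rising along with it.

Call:
{"fn": "servo_tool", "kwargs": {"motion": [[[0, 0, 0.007], [0, 0, 0.3], -0.2], [[0, 0, 0.014], [0, 0, 0.6], -0.2], [[0, 0, 0.02], [0, 0, 0.9], -0.2], [[0, 0, 0.027], [0, 0, 1.2], -0.2], [[0, 0, 0.034], [0, 0, 1.5], -0.2], [[0, 0, 0.041], [0, 0, 1.8], -0.2], [[0, 0, 0.048], [0, 0, 2.1], -0.2], [[0, 0, 0.048], [0, 0, 2.1], -0.2]]}}

```text
t: 11.15
eef_pos: [525.9, -205.3, 132.4]
tool_rot: [0.003, 0.805, 0.593, 0.002]
contact_force: [0.8, -2.3, 12.3]
finger_gap: 58.5
```

```bash
python3 st.py
```

```text
11.15 [-3.720e-01  4.270e-01 -1.500e-02  1.121e+00 -1.000e-03  1.500e+00] [ 525.92 -205.34  132.41] [0.0034 0.8052 0.5929 0.0017] [ 0.77 -2.26 12.3 ] [-0.3  -0.16 -0.07] 58.529952121921966
```

The force stays at 12 N while rising, so the cap is still climbing.

Call:
{"fn": "servo_tool", "kwargs": {"motion": [[[0, 0, 0.007], [0, 0, 0.3], -0.2], [[0, 0, 0.014], [0, 0, 0.6], -0.2], [[0, 0, 0.02], [0, 0, 0.9], -0.2], [[0, 0, 0.027], [0, 0, 1.2], -0.2], [[0, 0, 0.034], [0, 0, 1.5], -0.2], [[0, 0, 0.041], [0, 0, 1.8], -0.2], [[0, 0, 0.048], [0, 0, 2.1], -0.2], [[0, 0, 0.048], [0, 0, 2.1], -0.2]]}}

```text
t: 11.95
eef_pos: [526.1, -205.4, 133.8]
tool_rot: [0.004, 0.735, 0.678, 0.001]
contact_force: [1.0, -1.2, 11.8]
finger_gap: 58.5
```

```bash
python3 st.py
```

```text
11.95 [-3.720e-01  4.260e-01 -1.300e-02  1.124e+00 -1.000e-03  1.280e+00] [ 526.09 -205.4   133.78] [0.0037 0.7353 0.6777 0.0014] [ 1.01 -1.19 11.85] [-0.31 -0.26 -0.09] 58.50002524621594
```

About 47 degrees since the catch, inside the loose window (35–85). I'll add 6 more degrees, then lift gently while watching the pull.

Call:
{"fn": "servo_tool", "kwargs": {"motion": [[[0, 0, 0.01], [0, 0, 0.5], -0.2], [[0, 0, 0.02], [0, 0, 1], -0.2], [[0, 0, 0.02], [0, 0, 1], -0.2], [[0, 0, 0.06], [0, 0, 1], -0.2], [[0, 0, 0.1], [0, 0, 1], -0.2], [[0, 0, 0.14], [0, 0, 1], -0.2], [[0, 0, 0.18], [0, 0, 1], -0.2], [[0, 0, 0.18], [0, 0, 1], -0.2]]}}

```text
t: 12.75
eef_pos: [524.9, -204.8, 137.2]
tool_rot: [0.002, 0.699, 0.715, 0.001]
contact_force: [3.3, -3.6, 5.9]
finger_gap: 58.7
```

```bash
python3 st.py
```

```text
12.75 [-0.372  0.424 -0.007  1.136 -0.     1.176] [ 524.91 -204.76  137.24] [1.900e-03 6.989e-01 7.153e-01 6.000e-04] [ 3.29 -3.59  5.92] [-0.64 -0.81 -0.01] 58.735262700586624
```

Call:
{"fn": "servo_tool", "kwargs": {"motion": [[[0.02, -0.02, 0.02], [0, 0, 0], -0.2], [[0.03, -0.03, 0.04], [0, 0, 0], -0.2], [[0.03, -0.03, 0.07], [0, 0, 0], -0.2], [[0.03, -0.03, 0.1], [0, 0, 0], -0.2], [[0.03, -0.03, 0.13], [0, 0, 0], -0.2], [[0.03, -0.03, 0.16], [0, 0, 0], -0.2], [[0.03, -0.03, 0.16], [0, 0, 0], -0.2], [[0.03, -0.03, 0.16], [0, 0, 0], -0.2]]}}

```text
t: 13.55
eef_pos: [523.8, -204.6, 140.7]
tool_rot: [-0.001, 0.699, 0.715, -0.0]
contact_force: [2.9, -2.7, -2.2]
finger_gap: 58.9
```

```bash
python3 st.py;python3 - <<'E'
from workcell import get_image
import cv2
d=get_image("side")
cv2.imwrite("pics/s5.png",cv2.resize(d["image"][220:360,310:470],None,fx=4.5,fy=4,interpolation=2)[:,:,::-1])
E
```

```text
13.55 [-3.720e-01  4.230e-01  1.000e-03  1.150e+00 -0.000e+00  1.175e+00] [ 523.81 -204.64  140.72] [-6.000e-04  6.988e-01  7.153e-01 -3.000e-04] [ 2.91 -2.68 -2.15] [-0.48 -0.5   0.04] 58.90677216670192
```

View pics/s5.png

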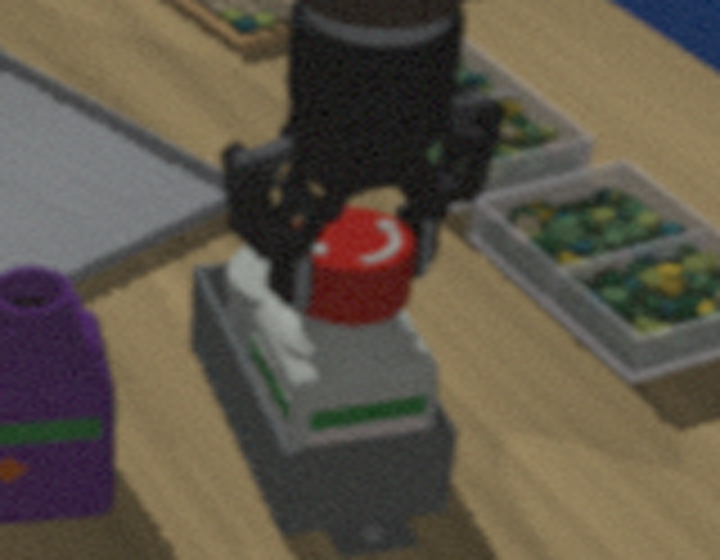

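The cap is higher, the bottle still sits deep in its rack, and the pull is only 2 N. I keep lifting.

Call:
{"fn": "servo_tool", "kwargs": {"motion": [[[0.02, -0.02, 0.03], [0, 0, 0], -0.2], [[0.02, -0.02, 0.06], [0, 0, 0], -0.2], [[0.02, -0.02, 0.09], [0, 0, 0], -0.2], [[0.02, -0.02, 0.12], [0, 0, 0], -0.2], [[0.02, -0.02, 0.15], [0, 0, 0], -0.2], [[0.02, -0.02, 0.18], [0, 0, 0], -0.2], [[0.02, -0.02, 0.2], [0, 0, 0], -0.2], [[0.02, -0.02, 0.2], [0, 0, 0], -0.2]]}}

```text
t: 14.4
eef_pos: [525.0, -205.3, 147.2]
tool_rot: [0.0, 0.699, 0.715, 0.0]
contact_force: [2.1, 0.7, 0.8]
finger_gap: 58.6
```

```bash
python3 st.py;python3 - <<'E'
from workcell import get_image
import cv2
d=get_image("side")
cv2.imwrite("pics/s6.png",cv2.resize(d["image"][220:360,310:470],None,fx=4.5,fy=4,interpolation=2)[:,:,::-1])
E
```

```text
14.4 [-0.373  0.419  0.014  1.165  0.     1.174] [ 524.97 -205.3   147.22] [0.000e+00 6.987e-01 7.154e-01 1.000e-04] [2.09 0.73 0.83] [-0.09 -0.39 -0.02] 58.61728354474175
```

View pics/s6.png

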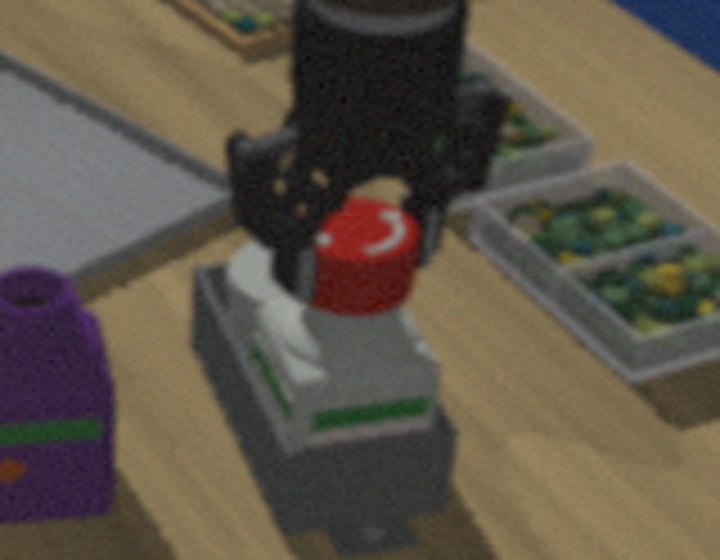

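Pull is near zero and the cap has come away. Lifting clear.

Call:
{"fn": "servo_tool", "kwargs": {"motion": [[[0, 0, 0.1], [0, 0, 0], -0.2], [[0, 0, 0.3], [0, 0, 0], -0.2], [[0, 0, 0.5], [0, 0, 0], -0.2], [[0, 0, 0.8], [0, 0, 0], -0.2], [[0, 0, 1.2], [0, 0, 0], -0.2], [[0, 0, 1.7], [0, 0, 0], -0.2], [[0, 0, 2.3], [0, 0, 0], -0.2], [[0, 0, 2.6], [0, 0, 0], -0.2]]}}

```text
t: 15.25
eef_pos: [525.7, -205.7, 227.8]
tool_rot: [0.002, 0.699, 0.715, 0.001]
contact_force: [0.5, 0.4, -0.2]
finger_gap: 58.2
```

```bash
python3 st.py;python3 - <<'E'
from workcell import get_image
import cv2
d=get_image("side")
cv2.imwrite("pics/s7.png",cv2.resize(d["image"][200:360,310:470],None,fx=4,fy=3.7,interpolation=2)[:,:,::-1])
E
```

```text
15.25 [-0.373  0.371  0.156  1.352 -0.     1.174] [ 525.7  -205.74  227.79] [1.600e-03 6.988e-01 7.153e-01 7.000e-04] [ 0.5   0.4  -0.17] [ 0.04 -0.03  0.04] 58.211184027117056
```

View pics/s7.png

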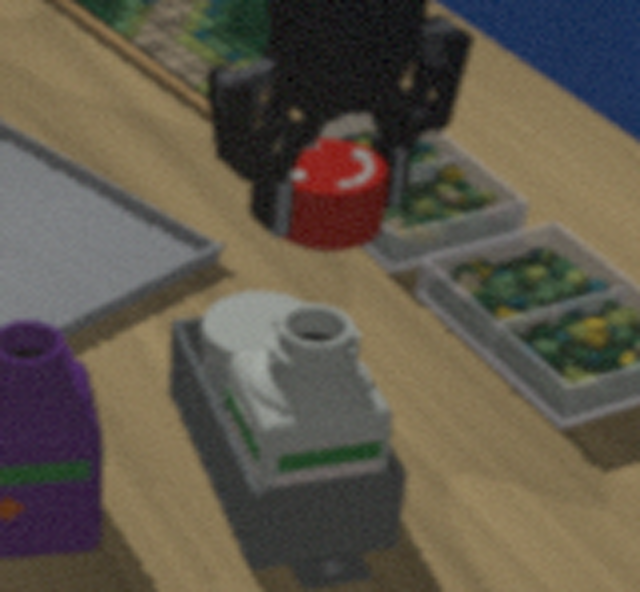

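The cap is in the gripper at (335,195), the neck is bare at (320,325), and the bottle stands in the rack. Now to the tray centre (488, 136).

Call:
{"fn": "servo_tool", "kwargs": {"motion": [[[-0.05, 0.4, 0], [0, 0, 0], -0.2], [[-0.15, 1.4, 0], [0, 0, 0], -0.2], [[-0.3, 2.6, 0], [0, 0, 0], -0.2], [[-0.45, 3.8, 0], [0, 0, 0], -0.2], [[-0.6, 5, 0], [0, 0, 0], -0.2], [[-0.7, 6.2, 0], [0, 0, 0], -0.2], [[-0.85, 7.4, 0], [0, 0, 0], -0.2], [[-0.95, 8.6, 0], [0, 0, 0], -0.2]]}}

```text
t: 16.1
eef_pos: [494.7, 54.6, 224.1]
tool_rot: [-0.001, 0.699, 0.715, -0.001]
contact_force: [0.2, 0.4, -0.7]
finger_gap: 58.6
```

Call:
{"fn": "servo_tool", "kwargs": {"motion": [[[-0.1, 1, 0], [0, 0, 0], -0.2], [[-0.2, 1.8, 0], [0, 0, 0], -0.2], [[-0.25, 2.5, 0], [0, 0, 0], -0.2], [[-0.3, 2.8, -0.4], [0, 0, 0], -0.2], [[-0.3, 2.8, -1.4], [0, 0, 0], -0.2], [[-0.3, 2.8, -2.6], [0, 0, 0], -0.2], [[-0.3, 2.8, -3.8], [0, 0, 0], -0.2], [[-0.3, 2.8, -4.4], [0, 0, 0], -0.2]]}}

```text
t: 16.9
eef_pos: [483.7, 135.5, 88.5]
tool_rot: [-0.002, 0.699, 0.715, -0.003]
contact_force: [-0.4, 0.1, -0.3]
finger_gap: 58.4
```

```bash
python3 st.py;python3 - <<'E'
from workcell import get_image
import cv2
d=get_image("side")
cv2.imwrite("pics/s8.png",cv2.resize(d["image"][150:310,230:430],None,fx=4,fy=3.7,interpolation=2)[:,:,::-1])
E
python3 st.py
```

```text
16.9 [ 0.273  0.37  -0.233  0.976 -0.     1.821] [483.69 135.46  88.5 ] [-0.0018  0.6989  0.7153 -0.0033] [-0.43  0.08 -0.34] [-0.03  0.02 -0.02] 58.41008982239806
16.95 [ 0.273  0.372 -0.235  0.975 -0.     1.821] [482.43 135.06  86.55] [-0.0027  0.6989  0.7152 -0.0049] [-0.73  0.73 -2.02] [-0.05  0.02 -0.02] 58.516353084513156
```

View pics/s8.png

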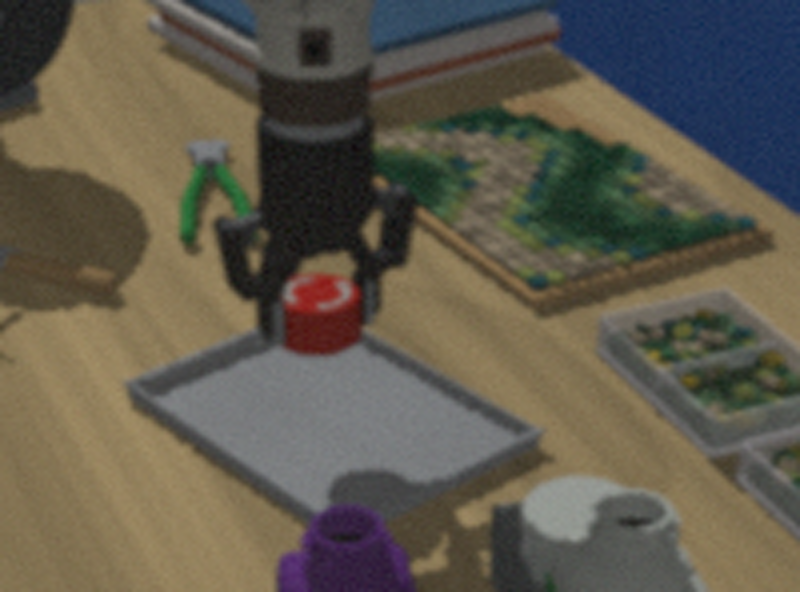

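The cap is over the tray, with bottom at about (322,350) in the crop and level. Descending to just above the floor.

Call:
{"fn": "servo_tool", "kwargs": {"motion": [[[0, 0, -0.4], [0, 0, 0], -0.2], [[0, 0, -0.8], [0, 0, 0], -0.2], [[0, 0, -1.2], [0, 0, 0], -0.2], [[0, 0, -1.6], [0, 0, 0], -0.2], [[0, 0, -1.85], [0, 0, 0], -0.2], [[0, 0, -2], [0, 0, 0], -0.2], [[0, 0, -2], [0, 0, 0], -0.2], [[0, 0, -2], [0, 0, 0], -0.2]]}}

```text
t: 17.75
eef_pos: [487.7, 136.7, 33.3]
tool_rot: [0.0, 0.699, 0.715, 0.0]
contact_force: [0.7, -0.2, -0.6]
finger_gap: 58.5
```

```bash
python3 st.py;python3 - <<'E'
from workcell import get_image
import cv2
d=get_image("side")
cv2.imwrite("pics/s9.png",cv2.resize(d["image"][180:310,250:390],None,fx=5,fy=4.5,interpolation=2)[:,:,::-1])
E
```

```text
17.75 [ 0.273  0.441 -0.294  0.835 -0.     1.821] [487.69 136.69  33.33] [1.000e-04 6.988e-01 7.153e-01 2.000e-04] [ 0.72 -0.18 -0.64] [-0.05  0.03 -0.01] 58.465383784129294
```

View pics/s9.png

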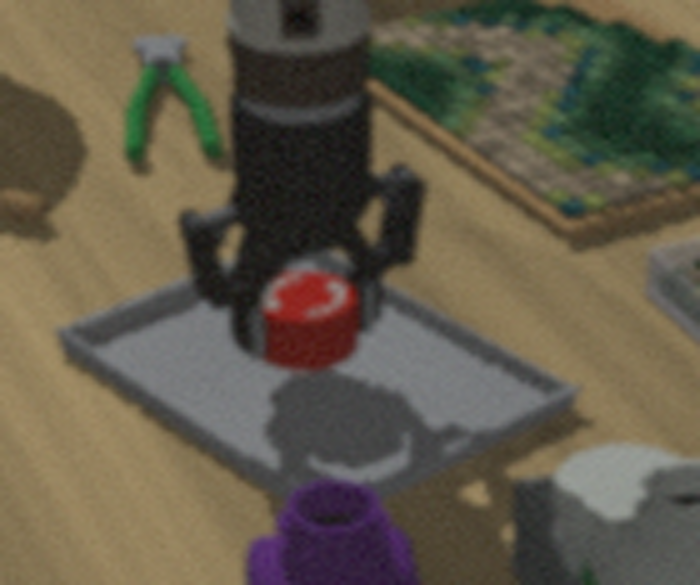

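Call:
{"fn": "servo_tool", "kwargs": {"motion": [[[0, 0, -0.15], [0, 0, 0], -0.2], [[0, 0, -0.3], [0, 0, 0], -0.2], [[0, 0, -0.45], [0, 0, 0], -0.2], [[0, 0, -0.5], [0, 0, 0], -0.2], [[0, 0, -0.53], [0, 0, 0], -0.2], [[0, 0, -0.56], [0, 0, 0], -0.2], [[0, 0, -0.56], [0, 0, 0], -0.2], [[0, 0, -0.56], [0, 0, 0], -0.2]]}}

```text
t: 18.6
eef_pos: [487.5, 136.6, 16.4]
tool_rot: [0.0, 0.699, 0.715, 0.0]
contact_force: [-0.2, 0.6, -1.8]
finger_gap: 58.2
```

```bash
python3 st.py
```

```text
18.6 [ 0.273  0.465 -0.311  0.795 -0.     1.821] [487.53 136.64  16.4 ] [1.000e-04 6.988e-01 7.153e-01 1.000e-04] [-0.25  0.63 -1.78] [ 0.03 -0.01  0.01] 58.19672396102998
```

Call:
{"fn": "servo_tool", "kwargs": {"motion": [[[0, 0, -0.02], [0, 0, 0], -0.2], [[0, 0, -0.04], [0, 0, 0], -0.2], [[0, 0, -0.06], [0, 0, 0], -0.2], [[0, 0, -0.08], [0, 0, 0], -0.2], [[0, 0, -0.1], [0, 0, 0], -0.2], [[0, 0, -0.1], [0, 0, 0], -0.2], [[0, 0, -0.1], [0, 0, 0], -0.2], [[0, 0, -0.1], [0, 0, 0], -0.2]]}}

```text
t: 19.4
eef_pos: [487.4, 136.6, 13.9]
tool_rot: [0.0, 0.699, 0.715, 0.0]
contact_force: [-2.2, -0.4, 6.0]
finger_gap: 58.1
```

```bash
python3 st.py
```

```text
19.4 [ 0.273  0.468 -0.313  0.789  0.     1.821] [487.42 136.64  13.88] [1.000e-04 6.988e-01 7.154e-01 2.000e-04] [-2.23 -0.37  6.05] [-0.1   0.39 -0.02] 58.139831243187
```

Contact at TCP z = 13.9 (predicted 13.7), 6 N. Releasing.

Call:
{"fn": "servo_tool", "kwargs": {"motion": [[[0, 0, 0], [0, 0, 0], -0.4], [[0, 0, 0], [0, 0, 0], -0.5], [[0, 0, 0], [0, 0, 0], -0.6], [[0, 0, 0], [0, 0, 0], -0.8], [[0, 0, 0], [0, 0, 0], -1], [[0, 0, 0], [0, 0, 0], -1], [[0, 0, 0], [0, 0, 0], -1], [[0, 0, 0], [0, 0, 0], -1]]}}

```text
t: 20.2
eef_pos: [487.4, 136.6, 13.3]
tool_rot: [0.0, 0.699, 0.715, -0.0]
contact_force: [-0.3, -0.5, 1.3]
finger_gap: 85.7
```

```bash
python3 st.py
```

```text
20.2 [ 0.273  0.469 -0.314  0.788 -0.     1.821] [487.37 136.6   13.27] [ 0.      0.6988  0.7153 -0.    ] [-0.34 -0.46  1.32] [ 0.01 -0.02 -0.02] 85.66154827148613
```

Call:
{"fn": "servo_tool", "kwargs": {"motion": [[[0, 0, 0.1], [0, 0, 0], -1], [[0, 0, 0.4], [0, 0, 0], -1], [[0, 0, 0.9], [0, 0, 0], -1], [[0, 0, 1.6], [0, 0, 0], -1], [[0, 0, 2.6], [0, 0, 0], -1], [[0, 0, 3.8], [0, 0, 0], -1], [[0, 0, 5], [0, 0, 0], -1], [[0, 0, 6], [0, 0, 0], -1]]}}

```text
t: 21.0
eef_pos: [487.7, 136.7, 196.3]
tool_rot: [0.001, 0.699, 0.715, 0.001]
contact_force: [0.5, -0.1, -0.5]
finger_gap: 85.5
```

Call:
{"fn": "servo_tool", "kwargs": {"motion": [[[-0.8, 0.5, 0], [0, 0, 0], -1], [[-2, 1.5, 0], [0, 0, 0], -1], [[-3, 2.8, 0], [0, 0, 0], -1], [[-4, 4, 0], [0, 0, 0], -1], [[-4.5, 5, 0], [0, 0, 0], -1], [[-4.5, 5, 0], [0, 0, 0], -1], [[-4.5, 5, 0], [0, 0, 0], -1], [[-4.5, 5, 0], [0, 0, 0], -1]]}}

```text
t: 21.8
eef_pos: [352.7, 286.0, 193.6]
tool_rot: [0.0, 0.699, 0.715, 0.0]
contact_force: [-0.0, -1.1, 0.0]
finger_gap: 85.4
```

```bash
python3 st.py; python3 - <<'E'
from workcell import get_image
from h import *
im={n:get_image(n) for n in("top","side")}
for n,d in im.items(): cv2.imwrite(f"pics/{n}_end.png",d["image"][:,:,::-1])
for n,d in im.items():
    a=d["image"].astype(int); m=((a[...,0]>110)&(a[...,1]<80)&(a[...,2]<80)).astype(np.uint8)
    q=proj(d,[[488,136,40]])[0]; k=np.zeros_like(m);x,y=q.astype(int);k[y-30:y+30,x-30:x+30]=1;m*=k
    c,_=cv2.findContours(m,0,1)
    if c:
        h=cv2.convexHull(max(c,key=cv2.contourArea));e=cv2.fitEllipse(h);print(n,e,onz(d,[e[0]],41.5))
E
```

```text
21.8 [ 0.682  0.177 -0.198  1.196 -0.     2.23 ] [352.72 286.03 193.63] [2.000e-04 6.990e-01 7.151e-01 1.000e-04] [-0.01 -1.05  0.03] [-0.03  0.07  0.01] 85.43061200624402
top ((270.57806396484375, 225.82327270507812), (20.089553833007812, 20.296918869018555), 135.15231323242188) [[484.76084395 136.3239849   41.5       ]]
side ((310.1436767578125, 251.91314697265625), (10.12881088256836, 20.65022850036621), 86.1703872680664) [[483.62797265 140.7348472   41.5       ]]
```

View pics/side_end.png

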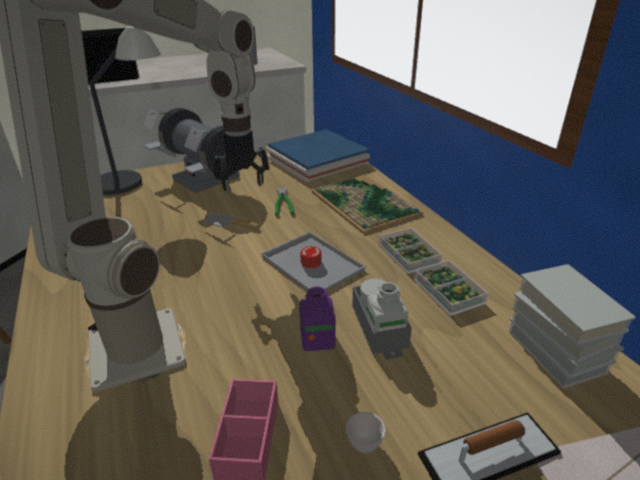

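View pics/top_end.png

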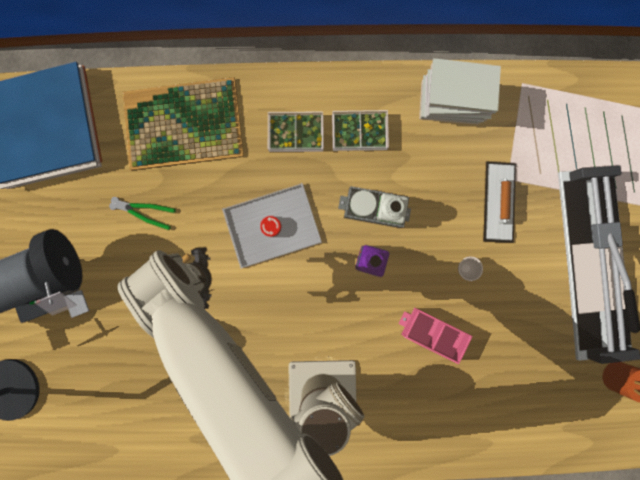

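The cap stands in the middle of the tray (top view (271,226), side view (310,257)). The bottle stands uncapped in its rack, the other things are where they were, and the arm is clear. Handing in.

```bash
python3 - <<'E'
from workcell import r
print(r.close_job())
E
```

```text
the job is handed in; nothing more can be done
None
```

The cap is off the white bottle and sits open side down near the middle of the steel tray. I handed the job in at about 22 s of the 64 s allowed; no verdict is reported.

- **Opening:** I gripped the red cap at about (524, -204) mm and pressed it down. At 11.6 N I started turning it counter-clockwise. It caught and climbed, and I turned on to about 53 degrees after the catch, with the hand rising alongside it. The highest force I read was about 14 N against the 25 N limit, but I only read it between moves.
- **Lifting and placing:** The cap came away with about 2 N of pull. It touched the tray floor with the TCP at 13.9 mm (13.7 predicted), with 6 N on it, and I released it there.
- **Last checks:** The top view puts the cap at about (485, 136) mm, close to the tray centre I measured at (488, 136), and it looks upright. The bottle stands uncapped in its rack, no bystander has visibly moved, and the gripper is clear.
- **Disagreements:** The side view puts the cap's y about 4 mm off the top view, which is small against the tray tolerance. During the turn and first lift the tool drifted about 2 mm sideways, with up to about 5 N of side force. I eased that off by shifting the hand.

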